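# Shut the cold valve and point the selector at the drain

### The arm

A 6-joint arm with a two-finger parallel gripper is mounted at the origin on the work surface. World frame = base frame: x ahead of the robot, y to its left, z up, the work surface at z = 0. Lengths are in m, angles in rad, forces in N, time in s.
With the tool pointing down it reaches from about 0.35 to 0.975 m from the base axis. Payload 4.9 kg.
Tool frame: the origin (TCP) lies at the very end of the fingers, on their centre line; the grasp point (between the pads) lies ctrl.hold_point_z behind it (ctrl.hold_point_z is the distance from the TCP to the grasp point, in m); z points along the fingers, y is the line along which they close (so a half turn about z gives the same grasp; the last joint's range is limited). The gripper opens to 85 mm and grips with 20 to 120 N. Pads are 22 mm wide; open, the fingers measure 114 mm over their backs; the gripper's body (76 mm by 85 mm) begins 54 mm behind the grasp point. The pads swing forward as they close: fully open they stand 13 mm farther back than shut.
Start: joints at [1.076, 0.053, 1.613, -0, 1.476, -0.119], TCP at [0.229, 0.581, 0.231] pointing down, gripper open.
Joint ranges: [-3.01, 3.01], [-1.01, 2.22], [0.06, 2.58], [-1.02, 4.17], [0.09, 2.62], [-3.14, 3.14]. Speed limits (rad/s): [2.57, 2.57, 3.14, 3.14, 3.14, 3.14].

### API

Orientations are given as a rotation vector (axis times angle).
In Python, from station import ctrl gives the robot as it stands. The module is installed in compiled form; this text tells all that it offers.
- The arm moves only by the tool jog_arm, never from a script. Its argument "deltas" is a list of rows, each a list of 3 entries, a list of its own where there are three numbers: the closure, from -1 (fully open) to 1 (shut), then the shift along the world's x, y, z scaled (see below), then the turn, a rotation vector about the world's x, y, z scaled (see below). A call has 1 to 12 rows; each row is the pose to reach, as a shift and turn from the pose commanded when the call began, turning the shorter way round; what a row does not reach only later rows make up. The controller multiplies each number of a shift by 0.4 m and each number of a turn by 180 degrees. A row lasts 1/12 s, in which the tool goes at most 41.7 mm and 7.16 degrees, less where a joint would pass 70% of its speed; a pose out of reach is approached as far as the arm can. A call with a number of a shift or a turn outside -1 to 1 is refused whole. A call with a gripper value outside its range is refused whole. The fingers move at their own pace and stop on an object; "squeeze" is the grip in N (left out, the last holds). Time passes only in rows, so rows that repeat a pose let the fingers close. It gives the time, the measured TCP pose, the force, the opening and the grip force at its end, in the units of the state.
- ctrl.get_obs(): the state, without advancing time (a new reading comes with each control period).
- ctrl.get_image(name): name is "scene" or "top" or "wrist"; returns the picture (400x640x3 uint8, red, green, blue); there is no depth.
- ctrl.get_calibration(name): a dict with "K" (3x3 intrinsics, pixels), "dist_coeffs" ([k1, k2, p1, p2, k3] as OpenCV has them; the pictures are not rectified), "extrinsics" (4x4, takes a point from world to camera coordinates). Camera axes: x right, y down, z forward; pixel columns grow to the right and rows downward; lengths in m; the calibration is good to about 2 mm. A picture is of the moment at which its call begins: read the wrist's pose just before it. get_calibration takes no time and is no camera call; for the wrist camera it gives the pose at the moment of the call.
- ctrl.finish_job(): hands the job in; it is judged then, once.
The state is a dict: "t": time; "q": joint angles; "dq": joint speeds; "effort": joint torques, N m; "tool_pos": TCP position; "tool_rot": TCP orientation; "contact_force": force on the tool from outside, world axes, zero at the start; "wrist_torque": the same for the moment, N m; "opening": finger opening in m; "grip_force": force on a finger pad.
Only numpy, scipy, OpenCV 4.12 (cv2) and the standard library are available. Lean on these libraries where they do the work, as an engineer would, in place of code of your own. Each camera call takes 0.05 s, during which the arm holds its last target. There are 200 camera calls.

### The job

Make the water line ready for draining. First push the blue valve's lever clockwise (seen from above) with a closed fingertip until it is fully closed, across its pipe at the stop; only then push the black pointer of the selector round until it points straight at the green disc. Push gently from the side: do not pinch or force anything, do not shove or lift the valve stands, and leave the red lever and everything else on the counter as they are.

Things in the scene. Friction and masses are not known exactly. Their poses are not given: they have to be found in the camera images.
- blue_stand: loose bench stand of the blue (cold) shut-off valve, about 2.6 kg, standing on the counter: grey base plate 180 x 120 x 16 mm with a horizontal copper pipe along its x axis (pipe axis 55 mm up, 190 mm long, brass valve body 46 mm across in the middle; highest fixed part besides the stem is 78 mm up). Origin: centre of the underside; z up
- blue_lever (a joint): angle of the blue lever about its upright stem, rad: 0 = open, lever along the pipe, pointing to the stand's own -x; grows as the lever turns clockwise seen from above; 1.571 = closed, across the pipe, pointing to the stand's own +y, at a hard stop. It starts between 0 and 0.3. Friction about 0.14 N m (2 N at 70 mm out); it stays where it is left
- blue_pivot (a point): on the blue lever's turning axis at mid-height of the lever, above the stand's centre, 104 mm above the counter; its x axis points out along the lever, z up, and it turns with the lever. The lever is a bar 22 mm wide and 16 mm high; its blue sleeve runs from 30 to 100 mm from the axis; the space beside and below the sleeve is free down to 78 mm above the counter
- blue_tip (a point): outer end of the blue lever, 100 mm from its axis, at mid-height
- red_stand: loose bench stand of the red (hot) shut-off valve, about 2.6 kg, standing on the counter: grey base plate 180 x 120 x 16 mm with a horizontal copper pipe along its x axis (pipe axis 55 mm up, 190 mm long, brass valve body 46 mm across in the middle; highest fixed part besides the stem is 78 mm up). Origin: centre of the underside; z up
- red_lever (a joint): angle of the red lever about its upright stem, rad: 0 = open, lever along the pipe, pointing to the stand's own -x; grows as the lever turns clockwise seen from above; 1.571 = closed, across the pipe, pointing to the stand's own +y, at a hard stop. It starts between 0 and 0.3. Friction about 0.14 N m (2 N at 70 mm out); it stays where it is left
- red_pivot (a point): on the red lever's turning axis at mid-height of the lever, above the stand's centre, 104 mm above the counter; its x axis points out along the lever, z up, and it turns with the lever. The lever is a bar 22 mm wide and 16 mm high; its red sleeve runs from 30 to 100 mm from the axis; the space beside and below the sleeve is free down to 78 mm above the counter
- red_tip (a point): outer end of the red lever, 100 mm from its axis, at mid-height
- selector: selector valve screwed to the counter: white round dial plate 224 mm across and 8 mm thick, round metal housing 66 mm across up to 42 mm above the counter in its middle, black pointer on top. Origin: centre of the underside
- pointer (a joint): angle of the black pointer, rad: 0 = pointing to the selector's own -x, grows counter-clockwise seen from above; stops at -2.3 and +2.3. It starts between -0.4 and 0.4 and turns either way. Friction about 0.09 N m (1.5 N at 60 mm out); it stays where it is left
- pointer_pivot (a point): on the pointer's turning axis at mid-height of the pointer, 63 mm above the counter; its x axis points out along the pointer, z up, and it turns with the pointer. The pointer is one black arm 16 mm wide and 18 mm high with a white line on top, reaching 70 mm from the axis, with a hub 40 mm across
- pointer_tip (a point): outer end of the pointer, 70 mm from its axis, at mid-height
- green_disc: flat green disc, 36 mm across and 3 mm thick, fixed on the dial plate about 86 to 96 mm from the selector's axis, to one side of it; marks the drain outlet. Origin: centre of its underside, 8 mm above the counter
- orange_disc: flat orange disc of the same size on the other side of the dial; marks another outlet, not wanted
- soap: yellow soap bottle with a white cap, 64 mm across, 190 mm high. Loose bystander; origin centre of underside
- mug: blue mug, 80 mm across, 90 mm high. Loose bystander; origin centre of underside
- jar: amber glass jar with a steel cap, 60 mm across, 80 mm high. Loose bystander; origin centre of underside
- coupling: brass pipe coupling, a ring 44 mm across and 30 mm high. Loose bystander; origin centre of underside
- wrench: steel wrench, 180 mm long, lying flat. Loose bystander
- bowl: steel bowl, 110 mm across, 50 mm high. Loose bystander; origin centre of underside
- tape: roll of white sealing tape, a ring 70 mm across and 20 mm high. Loose bystander; origin centre of underside

How it is judged:
On the way, in this order (a step that is already met when the one before it is completed fails the run):
1. the blue lever is closed (within 0.1 rad of its stop) (value of joint blue_lever above 1.471 rad), for 0.2 s.
2. the pointer's centre line passes within 12 mm of the green disc's centre, on the pointer's tip side (y of green_disc in the frame of pointer_pivot between -0.012 and 0.012 m and x of green_disc in the frame of pointer_pivot above 0.04 m), for 0.2 s.
At the end, for the whole second after the job is handed in: blue lever within 0.1 rad of its closed stop; pointer's centre line within 12 mm of the green disc's centre; both at rest; red lever's end moved under 20 mm; valve stands and bystanders moved under 30 mm, stands flat within 0.1 rad (all of step 2 and value of joint blue_lever above 1.471 rad and distance of red_tip from where it was at the start of the episode below 0.02 m and distance of each of blue_stand, red_stand, soap, mug, jar, coupling, wrench, bowl, tape from where it was at the start of the episode below 0.03 m and angle between each of blue_stand, red_stand's own z axis and vertical below 0.1 rad and velocity of joint blue_lever between -0.05 and 0.05 rad/s and velocity of joint pointer between -0.05 and 0.05 rad/s); the robot touches nothing.
It fails at once if the pointer was turned (its end moved over 20 mm) before the blue lever was closed (value of joint blue_lever below 1.4 rad and distance of pointer_tip from where it was at the start of the episode above 0.02 m).
It fails at once if the red lever was moved (its end over 20 mm) (distance of red_tip from where it was at the start of the episode above 0.02 m).
It fails at once if a valve stand was shoved (over 30 mm), lifted (over 8 mm) or tipped (over 0.1 rad) (distance of any of blue_stand, red_stand from where it was at the start of the episode above 0.03 m or height (world z) of any of blue_stand, red_stand above 0.008 m or angle between any of blue_stand, red_stand's own z axis and vertical above 0.1 rad).
It fails at once if a lever or the pointer was forced or pinched (over 35 N from the fingers) (contact force between the fingers and blue_stand above 35 N or contact force between the fingers and red_stand above 35 N or contact force between the fingers and selector above 35 N).
It fails at once if a bystander was lifted, carried or knocked (moved over 30 mm) (distance of any of soap, mug, jar, coupling, wrench, bowl, tape from where it was at the start of the episode above 0.03 m).
It also fails if it takes over 64 s, if anything falls off the work surface, if the arm or the gripper's body presses on something with over 40 N, if the wrist force passes 120 N, or if a joint passes its speed limit or range.

## Working session

There is one attempt and no reset: what is moved stays moved. The work goes in short steps, Python scripts to look and compute and a tool call to move; the robot and the scene stay as the last step left them, time stands still between calls to the robot, and variables do not carry over. Pictures are saved under pics/ and viewed, at most 10 in all, crops included, and the job is handed in when it is done.

Besides the shell and the picture viewer there is one more tool, called after ">>>" as name(argument=value, ...), one argument or row to a line, values as JSON. jog_arm: Moves the arm, as the interface text tells. Its arguments: {"type":"object","properties":{"deltas":{"type":"array","items":{"type":"array"}},"squeeze":{"type":"number"}},"required":["deltas"]}

```bash
mkdir -p pics; python3 - <<'E'
from station import ctrl
import cv2
for n in("scene","top"):
    cv2.imwrite(f"pics/{n}0.png",ctrl.get_image(n)[:,:,::-1])
    c=ctrl.get_calibration(n);print(n,c["K"],c["dist_coeffs"],c["extrinsics"])
o=ctrl.get_obs();print(o["tool_pos"],o["tool_rot"],o["t"],ctrl.hold_point_z)
E
```

```text
scene [[384.8548757    0.         320.9704768 ]
 [  0.         384.8548757  194.70974682]
 [  0.           0.           1.        ]] [-0.01045682  0.          0.          0.          0.        ] [[-0.85763807  0.51424261 -0.00338854  0.52101922]
 [ 0.42807916  0.710255   -0.55882562 -0.16197142]
 [-0.28496521 -0.48072069 -0.82927827  1.2348062 ]
 [ 0.          0.          0.          1.        ]]
top [[432.82157855   0.         314.70736713]
 [  0.         432.82157855 201.33576332]
 [  0.           0.           1.        ]] [-0.10651954  0.          0.          0.          0.        ] [[ 0.01607679 -0.99985327 -0.00591372 -0.03950618]
 [-0.99331159 -0.01529469 -0.11444718  0.5948913 ]
 [ 0.11433994  0.00771411 -0.99341173  1.1986989 ]
 [ 0.          0.          0.          1.        ]]
[0.22915377 0.58087437 0.23017687] [-5.86799556e-01 -3.08575325e+00  2.78574923e-03] 0.1 0.0187
```

View pics/top0.png

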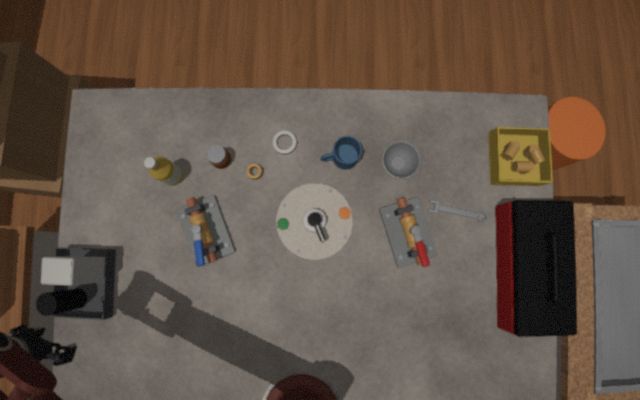

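View pics/scene0.png

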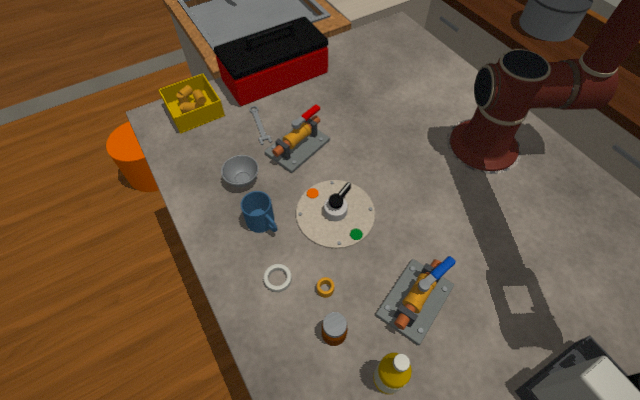

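Top view: the blue lever runs from about (203,228) to (198,265) and points towards the robot. The green disc is at (283,224), the selector hub at about (315,219), and the pointer tip at (324,240). The scene view shows the same layout, with green at (356,234) and the blue sleeve at (443,268).

```bash
cat > h.py <<'E'
from station import ctrl
import cv2, numpy as np
def ray(name,uv,z):
    c=ctrl.get_calibration(name);E=np.array(c["extrinsics"]);R,t=E[:3,:3],E[:3,3]
    p=cv2.undistortPoints(np.array(uv,float).reshape(-1,1,2),np.array(c["K"]),np.array(c["dist_coeffs"])).reshape(-1,2)
    d=np.c_[p,np.ones(len(p))]@R; o=-R.T@t
    return (o+d*((z-o[2])/d[:,2])[:,None])
def mask(img,lo,hi,roi):
    h=cv2.cvtColor(img,cv2.COLOR_RGB2HSV);m=cv2.inRange(h,np.array(lo),np.array(hi))
    z=np.zeros_like(m);x0,y0,x1,y1=roi;z[y0:y1,x0:x1]=m[y0:y1,x0:x1];return z
def pts(m): return np.argwhere(m)[:,::-1].astype(float)
def fit(P):
    c=P.mean(0);w,v=np.linalg.eigh(np.cov((P-c).T));d=v[:,1]
    s=(P-c)@d; return c,d,s.min(),s.max(),np.sqrt(12*w)
E
python3 - <<'E'
from h import *
T=cv2.imread("pics/top0.png")[:,:,::-1];S=cv2.imread("pics/scene0.png")[:,:,::-1]
B=((105,130,50),(125,255,255));G=((60,120,50),(90,255,255))
for n,I,rb,rg,rs,rp in(("top",T,(180,190,230,285),(270,210,295,240),(300,200,335,250),0),("scene",S,(415,245,470,300),(340,220,370,250),(320,175,360,225),0)):
    P=ray(n,pts(mask(I,*B,rb)),.108)[:,:2];print(n,"blue",len(P),fit(P))
    g=ray(n,pts(mask(I,*G,rg)),.011)[:,:2];print("green",len(g),g.mean(0))
    k=mask(I,(0,0,0),(180,255,45),rs);P=ray(n,pts(k),.072)[:,:2];print("black",len(P),fit(P))
# dial ellipse, top
h=cv2.cvtColor(T,cv2.COLOR_RGB2HSV)
print("dial edges px sample",h[219,260:300:4].tolist())
a=cv2.resize(T[185:285,165:265],(400,400),interpolation=3);b=cv2.resize(T[180:265,265:365],(400,340),interpolation=3)
b=cv2.copyMakeBorder(b,0,60,0,0,cv2.BORDER_CONSTANT)
cv2.imwrite("pics/c1.png",np.hstack([a,b])[:,:,::-1])
E
```

```text
top blue 175 (array([0.44419549, 0.27575594]), array([-0.98945869, -0.14481543]), np.float64(-0.03170162089257525), np.float64(0.03242824724160033), array([0.01999895, 0.06240014]))
green 43 [0.5336894  0.06094972]
black 90 (array([ 0.54350274, -0.03053694]), array([-7.65543799e-04,  9.99999707e-01]), np.float64(-0.015220316092236789), np.float64(0.015091243987621208), array([0.02419597, 0.02789567]))
scene blue 251 (array([0.44742588, 0.27845422]), array([-0.9870383 , -0.16048485]), np.float64(-0.03195650142433613), np.float64(0.034793329660237765), array([0.0212408 , 0.06765871]))
green 101 [0.53591979 0.06341169]
black 195 (array([ 0.54183801, -0.02443882]), array([-0.92521303, -0.37944808]), np.float64(-0.02800628725315466), np.float64(0.05503641946934696), array([0.0326013 , 0.06494578]))
dial edges px sample [[13, 26, 118], [15, 31, 117], [15, 35, 116], [14, 29, 115], [19, 33, 146], [60, 80, 112], [65, 115, 111], [20, 30, 153], [16, 30, 160], [15, 32, 161]]
```

View pics/c1.png

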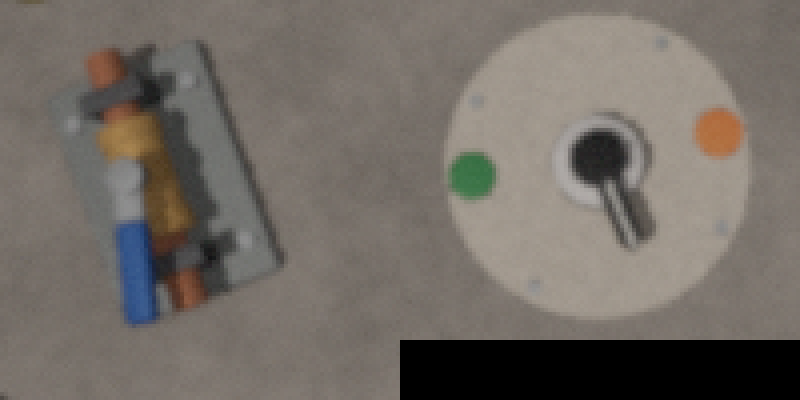

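The left crop shows the blue stand: its stem is at crop (125,175), and the copper pipe ends at (103,65) and (188,290). The plate corners are about (50,95), (200,40) and (283,265). The right crop shows the dial centre at about (598,166), the green disc at (472,176), and the pointer from (600,155) to (632,243).

```bash
python3 - <<'E'
from h import *
f=lambda L,ox,oy,sx:[[ox+(u-sx)/4-.375,oy+v/4-.375] for u,v in L]
pc=ray("top",f([(50,95),(200,40),(283,265)],165,185,0),.016)[:,:2]
print("plate",pc,"centre",(pc[0]+pc[2])/2)
d=pc[2]-pc[1];print("len",np.linalg.norm(d),"-x dir deg",np.degrees(np.arctan2(d[1],d[0])))
d=pc[1]-pc[0];print("other",np.linalg.norm(d),np.degrees(np.arctan2(d[1],d[0]))-90)
cu=ray("top",f([(103,65),(188,290)],165,185,0),.065)[:,:2];d=cu[1]-cu[0];print("pipe",cu,np.linalg.norm(d),np.degrees(np.arctan2(d[1],d[0])))
print("stem",ray("top",f([(125,175)],165,185,0),.112))
print("dial",ray("top",f([(598,166)],265,180,400),.008),"hub",ray("top",f([(599,156)],265,180,400),.072),"ptip",ray("top",f([(632,243)],265,180,400),.072))
T=cv2.imread("pics/top0.png")[:,:,::-1]
h=cv2.cvtColor(T,cv2.COLOR_RGB2HSV)
for n,I in(("top",T),("scene",cv2.imread("pics/scene0.png")[:,:,::-1])):
    m=mask(I,(8,0,140),(25,60,255),(270,180,360,265) if n=="top" else (290,175,385,250))
    c=max(cv2.findContours(m,0,1)[0],key=cv2.contourArea)
    e=ray(n,cv2.convexHull(c).reshape(-1,2),.008)[:,:2].astype(np.float32);print(n,"dial circ",cv2.minEnclosingCircle(e))
E
```

```text
plate [[0.57062033 0.3716964 ]
 [0.61271866 0.26214745]
 [0.45092076 0.19534506]] centre [0.51077055 0.28352073]
len 0.1750460449372969 -x dir deg -157.56546782149138
other 0.11735945572140137 -158.97884144194938
pipe [[0.58780496 0.3185308 ]
 [0.43246331 0.25170494]] 0.16910566474024766 -156.72328576745855
stem [[0.50877524 0.28592005 0.112     ]]
dial [[ 0.54076647 -0.02917854  0.008     ]] hub [[ 0.54324247 -0.03028958  0.072     ]] ptip [[ 0.48399292 -0.05380257  0.072     ]]
top dial circ ((0.5419219136238098, -0.028933273628354073), 0.11178410798311234)
scene dial circ ((0.5387866497039795, -0.04807313159108162), 0.13225823640823364)
```

>>> jog_arm(
  deltas=[
    [1,[0.07,-0.11,-0.01],[0,0,0.02]],
    [1,[0.14,-0.22,-0.02],[0,0,0.04]],
    [1,[0.2,-0.32,-0.03],[0,0,0.06]],
    [1,[0.26,-0.42,-0.04],[0,0,0.08]],
    [1,[0.32,-0.52,-0.05],[0,0,0.1]],
    [1,[0.38,-0.61,-0.06],[0,0,0.12]],
    [1,[0.43,-0.7,-0.07],[0,0,0.14]],
    [1,[0.48,-0.78,-0.075],[0,0,0.16]],
    [1,[0.52,-0.83,-0.075],[0,0,0.167]],
    [1,[0.54,-0.865,-0.075],[0,0,0.167]],
    [1,[0.54,-0.865,-0.075],[0,0,0.167]],
    [1,[0.54,-0.865,-0.075],[0,0,0.167]],
  ],
  squeeze=20,
)

```text
t: 1.1
tool_pos: [0.4458, 0.234, 0.2008]
tool_rot: [0.228, -3.132, -0.0]
contact_force: [-0.5, -0.4, -0.1]
opening: 0.0
grip_force: 0.0
```

>>> jog_arm(
  deltas=[
    [1,[0,0,-0.06],[0,0,0]],
    [1,[0,0,-0.12],[0,0,0]],
    [1,[0,0,-0.18],[0,0,0]],
    [1,[0,0,-0.23],[0,0,0]],
    [1,[0,0,-0.26],[0,0,0]],
    [1,[0,0,-0.28],[0,0,0]],
    [1,[0,0,-0.28],[0,0,0]],
    [1,[0,0,-0.28],[0,0,0]],
  ],
)

```text
t: 1.77
tool_pos: [0.4454, 0.236, 0.0898]
tool_rot: [-0.235, 3.132, 0.0]
contact_force: [0.3, -0.4, 0.4]
opening: 0.0003
grip_force: 0.0
```

```bash
python3 - <<'E'
from h import *
print(ctrl.get_obs()["contact_force"],ctrl.get_obs()["tool_pos"])
a=ctrl.get_image("scene");cv2.imwrite("pics/s1.png",cv2.resize(a[200:360,350:550],(800,640)[:2] and (750,600),interpolation=3)[:,:,::-1])
# arc plan: pivot (.510,.285), r .072, half-offset 26 mm
for ph in np.arange(188,111,-7):
    p=np.radians(ph);u=np.array([np.cos(p),np.sin(p)]);s=np.array([u[1],-u[0]])
    q=np.array([.510,.285])+.072*u-.026*s
    print(ph,q.round(4),((q-ctrl.get_obs()["tool_pos"][:2])/.4).round(3),round((ph-188.5)/180,3))
E
```

```text
[ 0.28319221 -0.35286823  0.37078163] [0.44543008 0.23598414 0.08977823]
188 [0.4423 0.2492] [-0.009  0.033] -0.003
181 [0.4385 0.2577] [-0.019  0.054] -0.042
174 [0.4357 0.2667] [-0.026  0.077] -0.081
167 [0.434  0.2759] [-0.03  0.1 ] -0.119
160 [0.4334 0.2852] [-0.032  0.123] -0.158
153 [0.434  0.2945] [-0.03   0.146] -0.197
146 [0.4358 0.3037] [-0.026  0.169] -0.236
139 [0.4386 0.3126] [-0.019  0.191] -0.275
132 [0.4425 0.3211] [-0.009  0.213] -0.314
125 [0.4474 0.3291] [0.003 0.233] -0.353
118 [0.4532 0.3364] [0.018 0.251] -0.392
```

View pics/s1.png

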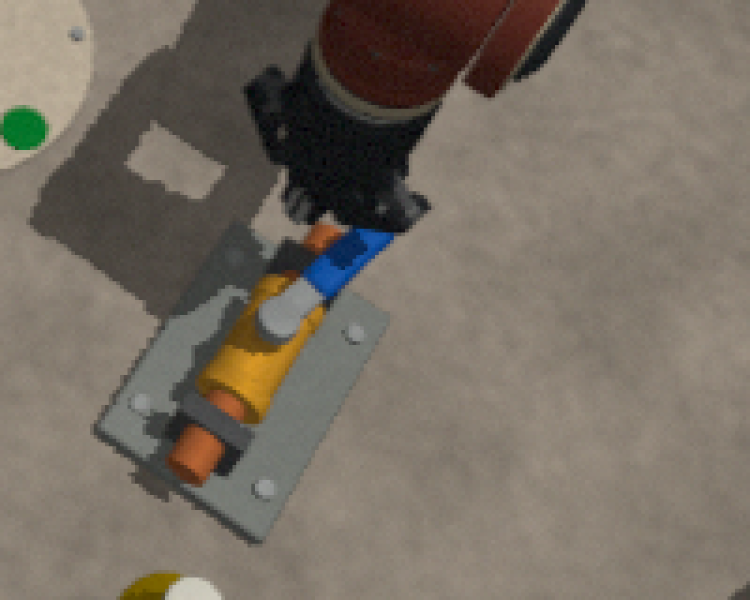

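The crop shows the closed gripper beside the blue sleeve (about (350,255)), on the pipe side, with no contact yet. I'll start the arc now.

>>> jog_arm(
  deltas=[
    [1,[-0.005,0.015,0],[0,0,0]],
    [1,[-0.01,0.033,0],[0,0,0]],
    [1,[-0.014,0.044,0],[0,0,-0.02]],
    [1,[-0.019,0.054,0],[0,0,-0.04]],
    [1,[-0.023,0.066,0],[0,0,-0.06]],
    [1,[-0.026,0.077,0],[0,0,-0.08]],
    [1,[-0.028,0.088,0],[0,0,-0.1]],
    [1,[-0.03,0.1,0],[0,0,-0.12]],
    [1,[-0.031,0.111,0],[0,0,-0.14]],
    [1,[-0.032,0.123,0],[0,0,-0.16]],
    [1,[-0.032,0.123,0],[0,0,-0.16]],
    [1,[-0.032,0.123,0],[0,0,-0.16]],
  ],
)

```text
t: 2.82
tool_pos: [0.4328, 0.2853, 0.0899]
tool_rot: [0.549, 3.092, 0.001]
contact_force: [-0.0, -0.0, 0.5]
opening: 0.0
grip_force: 0.0
```

```bash
cat > lev.py <<'E'
from h import *
import sys
k=sys.argv[1]
o=ctrl.get_obs();print(o["contact_force"],o["tool_pos"])
for n,roi in(("top",(150,190,230,285)),("scene",(370,230,480,320))):
    I=ctrl.get_image(n);cv2.imwrite(f"pics/{n}_{k}.png",I[:,:,::-1])
    P=ray(n,pts(mask(I,(105,130,50),(125,255,255),roi)),.108)[:,:2]
    if len(P)>10:
        c=fit(P);v=c[0]-np.array([.510,.285]);print(n,len(P),c[0],"axis deg",np.degrees(np.arctan2(c[1][1],c[1][0]))%180,"from pivot",np.degrees(np.arctan2(v[1],v[0])),np.linalg.norm(v))
E
python3 lev.py a
```

```text
[-0.015801   -0.041454    0.51999442] [0.43277807 0.28531698 0.08994355]
top 29 [0.47109037 0.29572181] axis deg 42.781721705705905 from pivot 164.5941004834524 0.04035983988210833
scene 200 [0.45865147 0.30594698] axis deg 156.7305419234446 from pivot 157.8076234958755 0.05545672034680683
```

>>> jog_arm(
  deltas=[
    [1,[0.001,0.011,0],[0,0,-0.02]],
    [1,[0.002,0.023,0],[0,0,-0.04]],
    [1,[0.004,0.034,0],[0,0,-0.06]],
    [1,[0.006,0.046,0],[0,0,-0.08]],
    [1,[0.009,0.057,0],[0,0,-0.1]],
    [1,[0.013,0.068,0],[0,0,-0.12]],
    [1,[0.018,0.079,0],[0,0,-0.14]],
    [1,[0.023,0.09,0],[0,0,-0.16]],
    [1,[0.029,0.1,0],[0,0,-0.18]],
    [1,[0.035,0.11,0],[0,0,-0.195]],
    [1,[0.035,0.11,0],[0,0,-0.195]],
    [1,[0.035,0.11,0],[0,0,-0.195]],
  ],
)

```text
t: 3.92
tool_pos: [0.4466, 0.3285, 0.0893]
tool_rot: [1.457, 2.783, 0.0]
contact_force: [0.4, 0.6, 0.7]
opening: -0.0001
grip_force: 0.1
```

```bash
python3 lev.py b
```

```text
[0.36522223 0.63611951 0.66853495] [0.44664846 0.32854245 0.08926314]
top 65 [0.47880398 0.32348547] axis deg 125.66596194069461 from pivot 129.02795359318029 0.04954112472585073
scene 220 [0.47795037 0.33592181] axis deg 120.59628414352044 from pivot 122.18586049265242 0.060168177585549557
```

>>> jog_arm(
  deltas=[
    [1,[0.004,0.005,0],[0,0,-0.01]],
    [1,[0.008,0.01,0],[0,0,-0.02]],
    [1,[0.012,0.015,0],[0,0,-0.03]],
    [1,[0.015,0.019,0],[0,0,-0.04]],
    [1,[0.015,0.019,0],[0,0,-0.04]],
  ],
)

```text
t: 4.43
tool_pos: [0.4525, 0.3361, 0.0894]
tool_rot: [-1.631, -2.685, 0.0]
contact_force: [-0.1, -0.3, -0.7]
opening: -0.0003
grip_force: 0.5
```

>>> jog_arm(
  deltas=[
    [1,[0.003,0.003,0],[0,0,-0.008]],
    [1,[0.006,0.006,0],[0,0,-0.016]],
    [1,[0.006,0.006,0],[0,0,-0.016]],
  ],
)

```text
t: 4.68
tool_pos: [0.4547, 0.3385, 0.0893]
tool_rot: [-1.697, -2.643, 0.0]
contact_force: [-1.9, -0.5, 0.9]
opening: -0.0
grip_force: 0.7
```

```bash
python3 lev.py c
```

```text
[-1.86301626 -0.54227373  0.91264708] [0.45469303 0.33854078 0.08926079]
top 74 [0.48450189 0.32979854] axis deg 117.81440264193202 from pivot 119.64735416390302 0.051546706042807776
scene 243 [0.4847324  0.34387151] axis deg 115.71699419500436 from pivot 113.22896464547964 0.0640648602743318
```

>>> jog_arm(
  deltas=[
    [1,[0.004,0.002,0],[0,0,-0.005]],
    [1,[0.008,0.004,0],[0,0,-0.01]],
    [1,[0.008,0.004,0],[0,0,-0.01]],
  ],
)

```text
t: 5.03
tool_pos: [0.4582, 0.3402, 0.0892]
tool_rot: [-1.74, -2.615, 0.0]
contact_force: [-1.6, -0.1, -0.8]
opening: 0.0
grip_force: 0.7
```

>>> jog_arm(
  deltas=[
    [1,[0.003,0.001,0],[0,0,0]],
    [1,[0.005,0.002,0],[0,0,0]],
    [1,[0.005,0.002,0],[0,0,0]],
  ],
)

```text
t: 5.28
tool_pos: [0.4603, 0.341, 0.0892]
tool_rot: [-1.74, -2.616, 0.0]
contact_force: [-1.5, 0.4, 0.8]
opening: 0.0001
grip_force: 0.8
```

>>> jog_arm(
  deltas=[
    [1,[0.003,0.001,0],[0,0,0]],
    [1,[0.005,0.002,0],[0,0,0]],
    [1,[0.005,0.002,0],[0,0,0]],
  ],
)

```text
t: 5.53
tool_pos: [0.4614, 0.3415, 0.0891]
tool_rot: [-1.739, -2.615, 0.004]
contact_force: [-5.2, -0.5, 1.3]
opening: 0.0003
grip_force: 2.8
```

```bash
python3 lev.py d
```

```text
[-5.1644276  -0.4819609   1.26435529] [0.46140647 0.34148567 0.08914298]
top 70 [0.48961699 0.33150902] axis deg 112.78272935619408 from pivot 113.66587789208967 0.05077948436321774
scene 245 [0.48987464 0.34718329] axis deg 110.68762766537947 from pivot 107.93395450155553 0.06535894595869912
```

The force jumped to 5 N at about 112°, which is where I expected the stop. I'll back off and lift.

>>> jog_arm(
  deltas=[
    [1,[-0.03,-0.012,0],[0,0,0]],
    [1,[-0.06,-0.024,0],[0,0,0]],
    [1,[-0.07,-0.028,0],[0,0,0]],
    [1,[-0.07,-0.028,0.08],[0,0,0]],
    [1,[-0.07,-0.028,0.16],[0,0,0]],
    [1,[-0.07,-0.028,0.24],[0,0,0]],
    [1,[-0.12,-0.1,0.28],[0,0,0]],
    [1,[-0.16,-0.2,0.28],[0,0,0]],
    [1,[-0.16,-0.3,0.28],[0,0,0]],
    [1,[-0.16,-0.4,0.28],[0,0,0]],
    [1,[-0.16,-0.4,0.28],[0,0,0]],
    [1,[-0.16,-0.4,0.28],[0,0,0]],
  ],
)

```text
t: 6.63
tool_pos: [0.3992, 0.1801, 0.2022]
tool_rot: [1.744, 2.61, 0.003]
contact_force: [0.1, -0.8, 0.2]
opening: -0.0002
grip_force: 0.0
```

```bash
python3 lev.py e; python3 -c "
import cv2,numpy as np
a=cv2.imread('pics/top_e.png');cv2.imwrite('pics/c2.png',cv2.resize(a[170:280,160:360],(800,440),interpolation=3))"
```

```text
[ 0.10195605 -0.7682991   0.15993418] [0.39920975 0.18014158 0.20215164]
top 149 [0.48365295 0.34641894] axis deg 111.84880119520984 from pivot 113.21801136182302 0.06683153185011184
scene 330 [0.48703058 0.34915862] axis deg 112.47340817001927 from pivot 109.69786914776053 0.0681463384614208
```

View pics/c2.png

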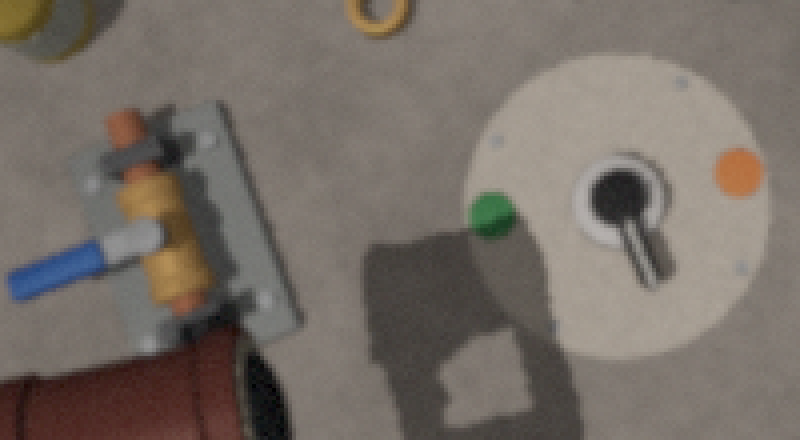

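The crop shows the blue lever across its pipe (sleeve at about (55,270), pointing left), measured at 112° against a pipe at −158°, so it is closed. The pointer still lies from (620,195) to (653,285) and green is at (492,215). Next I'll move to the pointer's far (−y) side.

>>> jog_arm(
  deltas=[
    [1,[0.025,-0.06,0],[0,0,0.035]],
    [1,[0.05,-0.12,0],[0,0,0.07]],
    [1,[0.075,-0.18,0],[0,0,0.105]],
    [1,[0.1,-0.24,0],[0,0,0.14]],
    [1,[0.12,-0.3,0],[0,0,0.175]],
    [1,[0.145,-0.36,0],[0,0,0.21]],
    [1,[0.17,-0.42,0],[0,0,0.245]],
    [1,[0.195,-0.48,0],[0,0,0.28]],
    [1,[0.22,-0.54,0],[0,0,0.315]],
    [1,[0.24,-0.6,0],[0,0,0.35]],
    [1,[0.26,-0.65,0],[0,0,0.385]],
    [1,[0.27,-0.665,0],[0,0,0.42]],
  ],
)

```text
t: 7.73
tool_pos: [0.5078, -0.0855, 0.2012]
tool_rot: [-0.237, 3.133, -0.002]
contact_force: [-0.9, -0.1, 0.2]
opening: 0.0002
grip_force: 0.0
```

>>> jog_arm(
  deltas=[
    [1,[0,0,0],[0,0,0.035]],
    [1,[0,0,0],[0,0,0.07]],
    [1,[0,0,0],[0,0,0.075]],
  ],
)

```text
t: 7.98
tool_pos: [0.5071, -0.0833, 0.201]
tool_rot: [0.602, -3.083, -0.0]
contact_force: [-0.5, -0.4, -0.1]
opening: -0.0003
grip_force: 0.0
```

```bash
python3 - <<'E'
from h import *
o=ctrl.get_obs();print(o["q"],o["tool_pos"],o["tool_rot"])
b=np.array([.506,-.087])
for ph in list(np.arange(202,94,-9))+[94.7]:
    p=np.radians(ph);u=np.array([np.cos(p),np.sin(p)]);s=np.array([u[1],-u[0]])
    q=np.array([.542,-.0297])+.055*u-.0206*s
    print(ph,q.round(4),((q-b)/.4).round(3),round((ph-202)/180,3))
E
```

```text
[-3.07742364e-01 -1.96333740e-01  1.90004322e+00  6.20582231e-05
  1.43823836e+00 -2.26420683e+00] [ 0.50714794 -0.0833161   0.20102698] [ 6.01991859e-01 -3.08308900e+00 -3.52503297e-04]
202 [ 0.4987 -0.0694] [-0.018  0.044] 0.0
193 [ 0.493  -0.0621] [-0.032  0.062] -0.05
184 [ 0.4886 -0.0541] [-0.044  0.082] -0.1
175 [ 0.4854 -0.0454] [-0.051  0.104] -0.15
166 [ 0.4837 -0.0364] [-0.056  0.127] -0.2
157 [ 0.4833 -0.0272] [-0.057  0.15 ] -0.25
148 [ 0.4844 -0.018 ] [-0.054  0.172] -0.3
139 [ 0.487  -0.0092] [-0.048  0.195] -0.35
130 [ 0.4909 -0.0008] [-0.038  0.215] -0.4
121 [0.496  0.0068] [-0.025  0.235] -0.45
112 [0.5023 0.0136] [-0.009  0.251] -0.5
103 [0.5096 0.0193] [0.009 0.266] -0.55
94.7 [0.517  0.0234] [0.027 0.276] -0.596
```

>>> jog_arm(
  deltas=[
    [1,[0,-0.01,-0.08],[0,0,0]],
    [1,[0,-0.01,-0.16],[0,0,0]],
    [1,[0,-0.01,-0.24],[0,0,0]],
    [1,[0,-0.01,-0.3],[0,0,0]],
    [1,[0,-0.01,-0.34],[0,0,0]],
    [1,[0,-0.01,-0.37],[0,0,0]],
    [1,[0,-0.01,-0.37],[0,0,0]],
    [1,[0,-0.01,-0.37],[0,0,0]],
  ],
)

```text
t: 8.65
tool_pos: [0.5064, -0.0877, 0.0532]
tool_rot: [0.596, -3.084, -0.0]
contact_force: [0.6, -0.4, 1.0]
opening: -0.0005
grip_force: 0.0
```

>>> jog_arm(
  deltas=[
    [1,[-0.01,0.025,0],[0,0,0]],
    [1,[-0.018,0.045,0],[0,0,0]],
    [1,[-0.026,0.055,0],[0,0,-0.025]],
    [1,[-0.033,0.064,0],[0,0,-0.05]],
    [1,[-0.039,0.074,0],[0,0,-0.075]],
    [1,[-0.045,0.084,0],[0,0,-0.1]],
    [1,[-0.049,0.095,0],[0,0,-0.125]],
    [1,[-0.052,0.106,0],[0,0,-0.15]],
    [1,[-0.055,0.117,0],[0,0,-0.175]],
    [1,[-0.057,0.129,0],[0,0,-0.2]],
    [1,[-0.058,0.14,0],[0,0,-0.225]],
    [1,[-0.058,0.152,0],[0,0,-0.25]],
  ],
)

```text
t: 9.65
tool_pos: [0.4832, -0.027, 0.0548]
tool_rot: [0.635, 3.075, -0.001]
contact_force: [-2.1, -1.1, 1.4]
opening: 0.0002
grip_force: 0.9
```

>>> jog_arm(
  deltas=[
    [1,[0.001,0.011,0],[0,0,-0.025]],
    [1,[0.003,0.022,0],[0,0,-0.05]],
    [1,[0.006,0.034,0],[0,0,-0.075]],
    [1,[0.009,0.045,0],[0,0,-0.1]],
    [1,[0.014,0.055,0],[0,0,-0.125]],
    [1,[0.019,0.065,0],[0,0,-0.15]],
    [1,[0.025,0.075,0],[0,0,-0.175]],
    [1,[0.032,0.085,0],[0,0,-0.2]],
    [1,[0.032,0.085,0],[0,0,-0.2]],
  ],
)

```text
t: 10.4
tool_pos: [0.4961, 0.0077, 0.0544]
tool_rot: [1.55, 2.731, 0.001]
contact_force: [0.1, -0.2, 0.7]
opening: 0.0001
grip_force: 0.0
```

```bash
python3 - <<'E'
from h import *
for n,r in(("top",(260,170,360,270)),("scene",(290,150,390,250))):
    I=ctrl.get_image(n);x0,y0,x1,y1=r
    cv2.imwrite(f"pics/p1{n}.png",I[:,:,::-1]);c=cv2.resize(I[y0:y1,x0:x1],(400,400),interpolation=3)
    L=c if n=="top" else np.hstack([L,c])
cv2.imwrite("pics/c3.png",L[:,:,::-1])
E
```

```text
(no output)
```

View pics/c3.png

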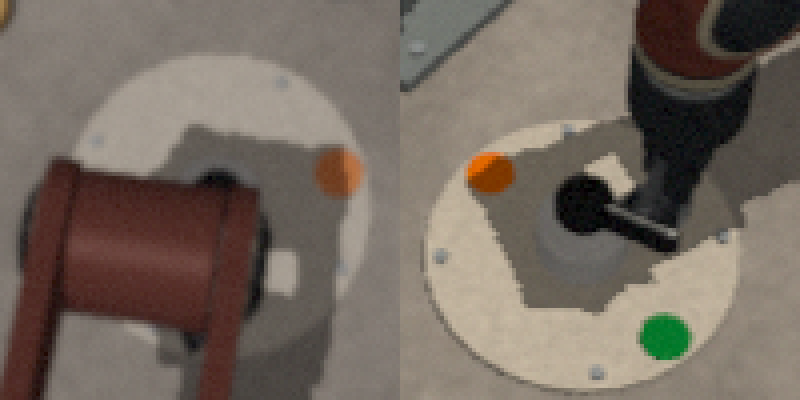

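The top view is covered by the arm. In the scene crop the pointer runs from the hub at (585,205) to its tip at (675,238), turning towards green at (665,337).

```bash
python3 - <<'E'
from h import *
q=lambda u,v:[290+(u-400)/4-.375,150+v/4-.375]
P=ray("scene",[q(585,205),q(675,236)],.072)[:,:2];g=ray("scene",[q(665,337)],.011)[0,:2]
print(P,g);d=P[1]-P[0];print(np.degrees(np.arctan2(d[1],d[0])),np.linalg.norm(d));e=g-P[0];print("target",np.degrees(np.arctan2(e[1],e[0])))
E
```

```text
[[ 0.54749503 -0.02206081]
 [ 0.5096317   0.0292529 ]] [0.53526303 0.06350958]
126.42285676066896 0.06377090414423567
target 98.13512695616149
```

>>> jog_arm(
  deltas=[
    [1,[0.008,0.008,0],[0,0,-0.025]],
    [1,[0.016,0.016,0],[0,0,-0.05]],
    [1,[0.025,0.024,0],[0,0,-0.075]],
    [1,[0.034,0.031,0],[0,0,-0.1]],
    [1,[0.043,0.037,0],[0,0,-0.122]],
    [1,[0.043,0.037,0],[0,0,-0.122]],
    [1,[0.043,0.037,0],[0,0,-0.122]],
  ],
)

```text
t: 11.08
tool_pos: [0.5132, 0.0214, 0.0537]
tool_rot: [2.038, 2.389, 0.001]
contact_force: [-0.4, -0.2, -0.2]
opening: 0.0004
grip_force: 0.0
```

>>> jog_arm(
  deltas=[
    [1,[-0.03,0,0],[0,0,0]],
    [1,[-0.07,0,0],[0,0,0]],
    [1,[-0.14,0,0],[0,0,0]],
    [1,[-0.22,0,0],[0,0,0]],
    [1,[-0.3,0,0],[0,0,0]],
    [1,[-0.34,0,0.05],[0,0,0]],
    [1,[-0.34,0,0.1],[0,0,0]],
    [1,[-0.34,0,0.1],[0,0,0]],
  ],
)

```text
t: 11.75
tool_pos: [0.379, 0.0209, 0.0971]
tool_rot: [2.036, 2.383, 0.007]
contact_force: [0.7, -0.4, -0.1]
opening: 0.0002
grip_force: 0.0
```

```bash
cat > look.py <<'E'
from h import *
import sys
for n,r in(("top",(260,170,360,270)),("scene",(290,150,390,250))):
    I=ctrl.get_image(n);x0,y0,x1,y1=r
    cv2.imwrite(f"pics/p{sys.argv[1]}{n}.png",I[:,:,::-1]);c=cv2.resize(I[y0:y1,x0:x1],(400,400),interpolation=3)
    L=c if n=="top" else np.hstack([L,c])
cv2.imwrite(f"pics/k{sys.argv[1]}.png",L[:,:,::-1])
E
python3 look.py 2
```

```text
(no output)
```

View pics/k2.png

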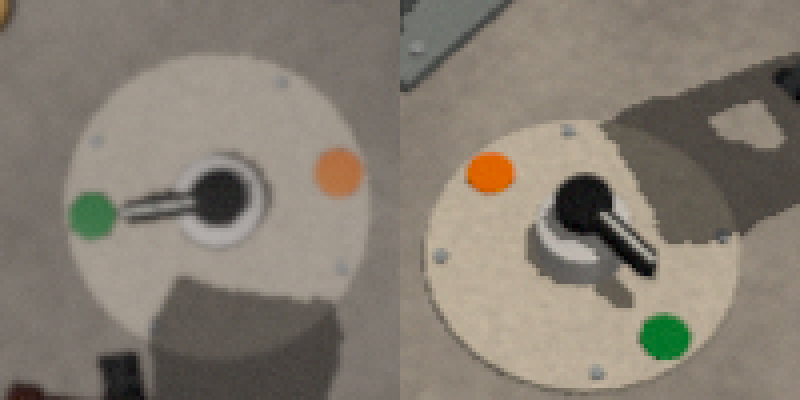

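In the top crop the pointer runs from the hub at (219,196) to its tip at (127,210), with green at (92,215), so it is nearly aligned. In the scene crop the hub is at (585,203), the tip at (652,268) and green at (665,337).

```bash
python3 - <<'E'
from h import *
t=lambda u,v:[260+u/4-.375,170+v/4-.375]
q=lambda u,v:[290+(u-400)/4-.375,150+v/4-.375]
piv=np.array([.542,-.0295]);ang=lambda d:np.degrees(np.arctan2(d[1],d[0]))
I=cv2.imread("pics/p2top.png")[:,:,::-1]
G=ray("top",pts(mask(I,(60,80,40),(90,255,255),(270,210,295,240))),.011)[:,:2].mean(0)
S=cv2.imread("pics/p2scene.png")[:,:,::-1]
G2=ray("scene",pts(mask(S,(60,120,50),(90,255,255),(340,220,370,250))),.011)[:,:2].mean(0)
print("green",G,G2)
for n,L in(("top",[t(219,196),t(127,210)]),("scene",[q(585,203),q(652,266)])):
    P=ray(n,L,.072)[:,:2];print(n,P,"line",ang(P[1]-P[0]),"tip from piv",ang(P[1]-piv),np.linalg.norm(P[1]-piv))
print("need",ang(G-piv),ang(G2-piv))
# white line / black pixels: fit arm
for n,I,f,u,z in(("top",I,t,[120,190,190,225],.072),("scene",S,q,[605,215,665,280],.072)):
    a,b=f(u[0],u[1]),f(u[2],u[3]);roi=(int(a[0]),int(a[1]),int(b[0])+1,int(b[1])+1)
    P=ray(n,pts(mask(I,(0,0,0),(180,255,75),roi)),z)[:,:2];c=fit(P);print(n,"arm fit",len(P),c[0],ang(c[1])%180)
E
```

```text
green [0.53255297 0.06184648] [0.53591979 0.06341169]
top [[ 0.54324247 -0.03028958]
 [ 0.5326036   0.03273068]] line 99.58214109632276 tip from piv 98.58640436701306 0.06293607705860506
scene [[ 0.54664401 -0.02341292]
 [ 0.53536901  0.04061218]] line 99.9875493218005 tip from piv 95.40278766401364 0.07042505261986996
need 95.90452320463324 93.74413684031822
top arm fit 14 [0.53590914 0.0077097 ] 115.25125137543684
scene arm fit 72 [0.54326753 0.02149065] 100.59608577191611
```

The pointer reads about 99° and needs about 95°, so I'll give it one more small push of about 4°.

>>> jog_arm(
  deltas=[
    [1,[0,0,-0.05],[0,0,-0.02]],
    [1,[0.04,0,-0.1],[0,0,-0.02]],
    [1,[0.12,0,-0.1],[0,0,-0.02]],
    [1,[0.2,0,-0.1],[0,0,-0.02]],
    [1,[0.27,0.003,-0.1],[0,0,-0.02]],
    [1,[0.31,0.005,-0.1],[0,0,-0.02]],
    [1,[0.33,0.005,-0.1],[0,0,-0.02]],
    [1,[0.34,0.005,-0.1],[0,0,-0.02]],
    [1,[0.345,0.005,-0.1],[0,0,-0.02]],
    [1,[0.35,0.005,-0.1],[0,0,-0.02]],
    [1,[0.35,0.005,-0.1],[0,0,-0.02]],
    [1,[0.35,0.005,-0.1],[0,0,-0.02]],
  ],
)

```text
t: 12.85
tool_pos: [0.5158, 0.0234, 0.0528]
tool_rot: [-2.116, -2.321, 0.002]
contact_force: [-1.6, 0.4, -0.8]
opening: 0.0001
grip_force: 0.8
```

>>> jog_arm(
  deltas=[
    [1,[-0.03,0,0],[0,0,0]],
    [1,[-0.07,0,0],[0,0,0]],
    [1,[-0.14,0,0],[0,0,0]],
    [1,[-0.22,0,0],[0,0,0]],
    [1,[-0.3,0,0],[0,0,0]],
    [1,[-0.34,0,0.05],[0,0,0]],
    [1,[-0.34,0,0.1],[0,0,0]],
    [1,[-0.34,0,0.1],[0,0,0]],
  ],
)

```text
t: 13.52
tool_pos: [0.383, 0.023, 0.0972]
tool_rot: [2.111, 2.315, 0.009]
contact_force: [1.0, -0.9, 0.7]
opening: -0.0001
grip_force: 0.0
```

```bash
python3 look.py 3; python3 lev.py f
```

```text
[-0.81428799  0.67170939 -0.6098983 ] [0.38202605 0.02316346 0.09452854]
top 153 [0.48351788 0.34645679] axis deg 112.21454858838929 from pivot 113.31151187788313 0.06691965425699659
scene 330 [0.48703058 0.34915862] axis deg 112.47340817001927 from pivot 109.69786914776053 0.0681463384614208
```

View pics/k3.png

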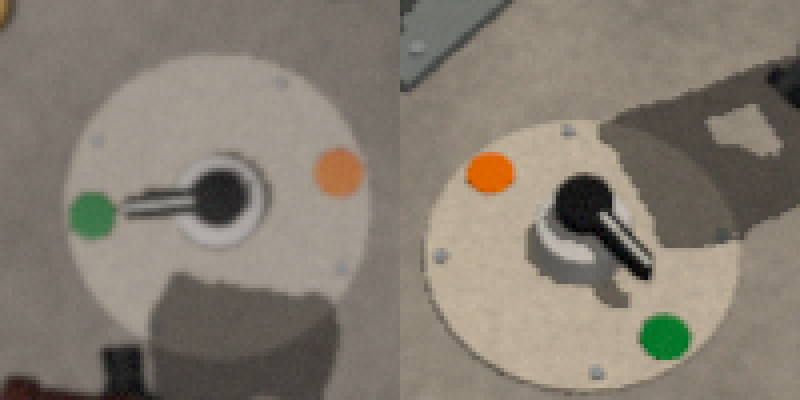

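The crops show the pointer at about 96–97°, with its tip at (125,207) in the top crop aimed at green (92,215). That is within about 4 mm of the disc's centre. The blue lever is still at its stop and the arm is clear.

```bash
python3 -c "
from station import ctrl
print(ctrl.finish_job())"
```

```text
the job is handed in; nothing more can be done
None
```

I closed the blue valve to its stop first, then turned the pointer to aim at the green disc (about 4 mm off its centre by camera), and handed the job in; the hand-in returned no verdict.

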